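# Wedge up the microscope's tilt stage

## Robot

A 6-joint arm with a two-finger parallel gripper is mounted at the origin on the work surface. World frame = base frame: x ahead of the robot, y to its left, z up, the work surface at z = 0. Lengths are in m, angles in degrees, forces in N, time in s.
With the tool pointing down it reaches from about 0.375 to 0.9 m from the base axis. Payload 3.1 kg.
Tool frame: the origin (TCP) lies on the centre line of the jaws, within the pads' length; the fingertips stand 17 mm ahead of it and the grasp point (between the pads) lies 2 mm behind it; z points along the fingers, y is the line along which they close (so a half turn about z gives the same grasp; the last joint's range is limited). The gripper opens to 87 mm and grips with 3 to 60 N. Pads are 19 mm wide; open, the fingers measure 117 mm over their backs; the gripper's body (75 mm by 190 mm) begins 51 mm behind the grasp point.
Start: joints at [62.825, 30.224, 82.088, -0, 67.689, -10.227], TCP at [0.182, 0.598, 0.24] pointing down, gripper open.
Joint ranges: [-176.69, 176.69], [-43.24, 126.21], [12.49, 139.97], [-82, 262], [0, 151.66], [-163.58, 163.58]. Speed limits (degrees/s): [159.86, 159.86, 180, 180, 180, 180].

## Interface

Orientations are given as a 3x3 rotation matrix whose columns are the frame's x, y, z axes.
In Python, from rig import bot, imaging, finder gives the robot as it stands. The module is installed in compiled form; this text tells all that it offers.
- The arm moves only by the tool play_rows, never from a script. Its argument "motion" is a list that holds one entry, the list of rows, each a list of 6 numbers: the shift along the tool's x, y, z in a scale on which 1.0 is 0.8 m, then the turn, a rotation vector about the tool's x, y, z in fractions of the full range, 1 being 90 degrees. In form: [[[dx, dy, dz, wx, wy, wz], ...]]. A call has 1 to 8 rows; each row is the pose to reach, as a shift and turn from the pose commanded when the call began, along the tool's axes at that moment; what a row does not reach only later rows make up. A row lasts 1/12 s, in which the tool goes at most 41.7 mm and 7.16 degrees, less where a joint would pass 70% of its speed; a pose out of reach is approached as far as the arm can. A shift or turn number past 1, either way, is cut back to 1. A call with a gripper value outside its range is refused whole. "fingers" is the finger opening in m, from 0 to 0.087, set as the call begins (left out, the last holds). The fingers move at their own pace and stop on an object; the grip force is fixed at half the most. Time passes only in rows, so rows that repeat a pose let the fingers close. It gives the time, the measured TCP pose, the force, the opening and the grip force at its end, in the units of the state.
- bot.read_state(): the state, without advancing time (a new reading comes with each control period).
- imaging.capture(name): name is "scene" or "top" or "wrist"; returns a dict with "frame" (420x560x3 uint8, red, green, blue), "camera_matrix" (3x3 intrinsics, pixels), "k1" (the pictures are not rectified: a ray, as slopes to the right and down, at radius r is drawn at 1 + k1 r^2 times it, then the intrinsics apply), "R" (3x3) and "t" (3): a world point X has camera coordinates R X + t. Camera axes: x right, y down, z forward; pixel columns grow to the right and rows downward; lengths in m; the calibration is good to about 2 mm. A picture is of the moment at which its call begins. There is no depth.
- bot.hand_in(): hands the job in; it is judged then, once.
Trained networks look in the newest picture that a camera, given by its name, has taken for a name from the list of things; names that differ only in an ending like _2 or _b are one class to them, and where a whole thing is asked for, a point or a joint stands for the part that bears it (a point fixed in the world has none). Each returns a list of dicts, best first, with "confidence" (0 to 1); they miss things now and then, are a little off and sometimes report something else, mostly with a low value. They report only what shows in the picture. A call takes as long as a camera call. They do not tell look-alikes from the thing itself.
- finder.recognise(camera, name): "at" ([x, y, z] in m, in world coordinates, good to about 4 mm: the middle of the surface that is visible of it).
- finder.outline_of(camera, name): "pixels" (420x560 bool, what is visible of it).
The state is a dict: "time_s": time; "joint_positions": joint angles; "qvel": joint speeds; "tau": joint torques, N m; "position": TCP position; "tcp_rot": TCP orientation; "force": force on the tool from outside, world axes, zero at the start; "moment": the same for the moment, N m; "opening": opening from 0.0 (shut) to 1.0 (fully open); "grasp_force": force on a finger pad.
Only numpy, scipy, OpenCV 4.12 (cv2) and the standard library are available. Lean on these libraries where they do the work, as an engineer would, in place of code of your own. Each camera call takes 0.05 s, during which the arm holds its last target. There are 200 camera calls.

## Task

The rock samples are loaded: first shut the clear blue-framed cover on the stage's tray. Then take the yellow wedge by its grip block and push it, thin end first and flat on the grey base plate, in under the middle of the stage's red front edge until that edge has just lifted off its rubber rests, 2 to 7 mm (about where the edge reaches the wedge's black line). Finish while still gripping the wedge there, with the stage carried by the wedge alone and the cover shut, and leave the jar, remote and bowl where they stand.

Things in the scene. Friction and masses are not known exactly. Their poses are not given: they have to be found in the camera images.
- stand: fixed stand. Origin at table height under the middle of the stage's front edge (stage down); x runs in under the stage, away from the robot; y along that edge; z up. Grey base plate 150 mm wide (y), 10 mm thick, x = -150 to 170 mm. Two black rubber rests carry the stage's front corners: x = 6 to 22 mm, 110 mm apart (y = +-55 mm inside), open between
- stage_edge (a point): middle of the lower (red) front edge of the cream stage: 130 mm wide, 150 mm deep, 10 mm thick, underside 12 mm above the plate (22 mm over the table), hinged at its rear (stand x = 150 mm). On it an aluminium tray, stand x = 26 to 130 mm, 114 mm wide, rim 60 mm over the table
- stage (a joint): tilt of the stage: 0 = down on its rests, grows as the front edge is lifted (rad; the front edge rises 1.5 mm per 0.01 rad). The stage swings freely and falls back by its weight (it weighs about 0.5 kg, 2 to 5 N at the front edge)
- cover (a joint): opening angle of the clear cover with the blue frame: 0 = shut flat on the tray, starts at 0.6 to 1.1 with its front end up (rad). A stiff hinge lets it stay where it is left; it needs about 1 N at the tab to push it shut, down from above
- cover_hinge (a point): middle of the cover's hinge line, at the tray's rear rim (60 mm over the table, stand x = 130 mm), parallel to the stand's y
- cover_tab (a point): middle of the upper face of the blue tab at the cover's free front end, 112 mm in front of the hinge line and 6 mm above it when shut. Tab 24 mm (front to back) x 44 mm; its front end lies 118 mm from the hinge line
- wedge: loose yellow wedge, about 0.15 kg, 36 mm wide (y). Origin on its underside, under the middle of the grip block; x to the thin end, z up. Grip block 34 (x) x 36 (y) x 60 mm high. Ramp in front of it: 27 mm high at x = 21 mm, falling evenly (1 in 4) to 3 mm at the tip, x = 117 mm; black line across it at x = 65 mm, 16 mm high. Starts flat on the table, left or right of the stand
- wedge_tip (a point): middle of the lower edge of the wedge's thin end
- jar: amber sample jar, 58 mm across, 85 mm high, standing; origin under its middle. Leave alone
- remote: black remote control, 46 x 140 x 20 mm, lying; origin under its middle. Leave alone
- bowl: white ceramic bowl, 110 mm across, 45 mm high; origin under its middle. Leave alone
Mind the look-alikes: they are no part of the job. Several things have the shape of the wedge; the one meant has the colours described above.

How it is judged (in metres and radians):
On the way, in this order (a step that is already met when the one before it is completed fails the run):
1. the cover is shut while the stage is still down on its rests (value of joint cover below 0.06 rad and value of joint stage below 0.006 rad), for 0.2 s.
2. with the cover shut, the wedge lifts the stage off its rests (value of joint cover below 0.06 rad and value of joint stage above 0.01 rad and contact force between wedge and stage above 0.4 N), for 0.2 s.
At the end, for the whole second after the job is handed in: Cover shut (<0.06 rad); stage tilted 0.010-0.053 rad (edge 1.5-8 mm up), carried by the wedge (>0.4 N), untouched by fingers and arm; fingers grip the still wedge (>2 N): flat on the plate (tilt <0.1 rad, within 5 mm), within 0.4 rad of straight, tip 20-90 mm in, within 40 mm of the middle (all of step 2 and value of joint stage below 0.053 rad and contact force between the fingers and wedge above 2 N and contact force between each of the fingers, the arm and stage below 0.2 N and angle between wedge's own z axis and vertical below 0.1 rad and z of wedge in the frame of stand between 0.005 and 0.016 m and x of wedge_tip in the frame of stand between 0.02 and 0.09 m and y of wedge_tip in the frame of stand between -0.04 and 0.04 m and angle between the x axis of wedge and the x axis of stand, either way round below 0.4 rad and linear speed of wedge below 0.02 m/s); the arm keeps its last pose, push and grip.
It fails at once if the jar is moved more than 25 mm (distance of jar from where it was at the start of the episode above 0.025 m).
It fails at once if the remote is moved more than 25 mm (distance of remote from where it was at the start of the episode above 0.025 m).
It fails at once if the bowl is moved more than 25 mm (distance of bowl from where it was at the start of the episode above 0.025 m).
It also fails if it takes over 53 s, if anything falls off the work surface, if the arm or the gripper's body presses on something with over 40 N, if the wrist force passes 120 N, or if a joint passes its speed limit or range.

## Working session

There is one attempt and no reset: what is moved stays moved. The work goes in short steps, Python scripts to look and compute and a tool call to move; the robot and the scene stay as the last step left them, time stands still between calls to the robot, and variables do not carry over. Pictures are saved under pics/ and viewed, at most 11 in all, crops included, and the job is handed in when it is done.

Besides the shell and the picture viewer there is one more tool, called after "Emit:" by a JSON object that holds its "op" and its "data". play_rows: Moves the arm, as the interface text tells. Its arguments: {"type":"object","properties":{"motion":{"type":"array"},"fingers":{"type":"number"}},"required":["motion"]}

```bash
mkdir -p pics; python3 - <<'E'
from rig import bot, imaging, finder
import cv2, numpy as np
s=bot.read_state(); print({k:np.round(v,3).tolist() for k,v in s.items()})
for c in ["scene","top"]:
    d=imaging.capture(c); cv2.imwrite(f"pics/{c}0.png",d["frame"][:,:,::-1])
    print(c,d["camera_matrix"].tolist(),d["k1"],np.round(d["R"],4).tolist(),d["t"])
    for n in ["wedge","wedge_tip","stage_edge","cover_hinge","cover_tab","stand","jar","remote","bowl"]:
        print(c,n,[(np.round(r["at"],3).tolist(),round(r["confidence"],2)) for r in finder.recognise(c,n)])
E
```

```text
{'time_s': 0.0, 'joint_positions': [62.825, 30.279, 82.157, 0.001, 67.688, -10.226], 'qvel': [0.026, 0.056, 0.023, 0.084, -0.009, 0.051], 'tau': [-0.002, -44.005, -17.658, 0.063, 0.058, -0.0], 'position': [0.182, 0.597, 0.239], 'tcp_rot': [[-0.957, 0.292, -0.001], [0.292, 0.957, -0.002], [0.0, -0.002, -1.0]], 'force': [-0.166, 0.518, 0.869], 'moment': [0.041, 0.016, -0.01], 'grasp_force': 0.0, 'opening': 0.999}
scene [[473.16137435576627, 0.0, 285.7838295114593], [0.0, 473.16137435576627, 203.2143565408479], [0.0, 0.0, 1.0]] 0.009307777284018664 [[0.4351, 0.9004, -0.0062], [0.5686, -0.2801, -0.7734], [-0.6981, 0.333, -0.6338]] [-0.3432605  -0.21231792  1.94593914]
scene wedge [([0.428, 0.436, 0.016], 0.83), ([0.61, 0.538, 0.018], 0.79), ([0.353, 0.284, 0.035], 0.46)]
scene wedge_tip [([0.428, 0.435, 0.015], 0.96), ([0.349, 0.289, 0.038], 0.65), ([0.35, 0.618, 0.017], 0.61), ([0.61, 0.537, 0.014], 0.59), ([0.482, 0.306, 0.023], 0.55), ([0.663, -0.015, 0.108], 0.29)]
scene stage_edge [([0.669, -0.018, 0.084], 0.96)]
scene cover_hinge [([0.659, -0.015, 0.106], 0.96)]
scene cover_tab [([
[... 426 characters left out ...]
.12111941 0.53332837 1.69867994]
top wedge [([0.424, 0.458, 0.015], 0.94), ([0.303, 0.318, 0.022], 0.71), ([0.359, 0.62, 0.019], 0.68), ([0.487, 0.31, 0.023], 0.67), ([0.593, 0.531, 0.025], 0.63), ([0.458, -0.282, 0.085], 0.35)]
top wedge_tip [([0.303, 0.318, 0.022], 0.95), ([0.596, 0.536, 0.023], 0.8), ([0.364, 0.623, 0.02], 0.76), ([0.427, 0.458, 0.017], 0.75), ([0.494, 0.306, 0.02], 0.6)]
top stage_edge [([0.632, -0.0, 0.038], 0.6)]
top cover_hinge [([0.663, -0.004, 0.119], 0.69)]
top cover_tab [([0.66, -0.006, 0.116], 0.69)]
top stand [([0.562, 0.008, 0.01], 0.59)]
top jar [([0.457, -0.28, 0.087], 0.64)]
top remote [([0.676, -0.309, 0.018], 0.65)]
top bowl [([0.662, 0.356, 0.024], 0.57)]
```

View pics/scene0.png

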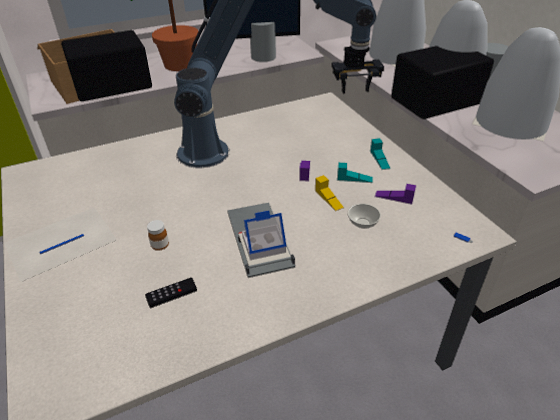

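View pics/top0.png

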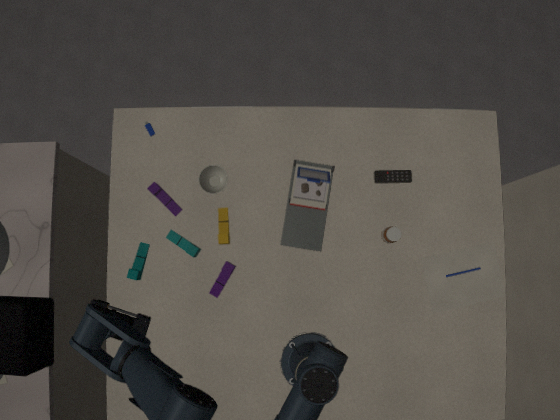

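The scene view shows the yellow wedge with its block at about (322,185) and tip at about (340,207). The stand is at (262,240) with its cover open. In the top view the wedge is at (223,226), and the plate runs from (302,248) to (314,162), slightly rotated. I'll take enlarged crops for exact positions.

```bash
cat > h.py <<'E'
import numpy as np, cv2
from rig import bot, imaging, finder
def proj(d,X):
    p=np.atleast_2d(X)@d["R"].T+d["t"]; s=p[:,:2]/p[:,2:]; s=s*(1+d["k1"]*(s**2).sum(1,keepdims=True))
    K=d["camera_matrix"]; return s*[K[0,0],K[1,1]]+[K[0,2],K[1,2]]
def ray(d,uv):
    K=d["camera_matrix"]; q=(np.atleast_2d(uv)-[K[0,2],K[1,2]])/[K[0,0],K[1,1]]; s=q.copy()
    for _ in range(20): s=q/(1+d["k1"]*(s**2).sum(1,keepdims=True))
    return -d["R"].T@d["t"], np.c_[s,np.ones(len(s))]@d["R"]
def onz(d,uv,z):
    o,r=ray(d,uv); return o+r*((z-o[2])/r[:,2:])
def T(x,y,z,a): # pose matrix planar
    c,s=np.cos(a),np.sin(a); return np.array([[c,-s,0,x],[s,c,0,y],[0,0,1,z],[0,0,0,1.]])
def ap(M,P): return np.atleast_2d(P)@M[:3,:3].T+M[:3,3]
WB=np.array([[x,y,z] for x in(-.017,.017) for y in(-.018,.018) for z in(0,.06)])
WR=np.array([[x,y,z] for y in(-.018,.018) for x,z in((.017,0),(.017,.027),(.021,.027),(.117,.003),(.117,0))])
def hullmask(d,Ps,S=4):
    m=np.zeros((420*S,560*S),np.uint8)
    for P in Ps:
        h=cv2.convexHull(((proj(d,P)+.5)*S-.5).astype(np.float32)); cv2.fillConvexPoly(m,h.astype(np.int32),255)
    return cv2.resize(m,(560,420),interpolation=cv2.INTER_AREA)/255.
def yellow(f):
    h=cv2.cvtColor(f,cv2.COLOR_RGB2HSV); return (cv2.inRange(h,(18,130,60),(35,255,255))>0)
def crop(f,x0,y0,w,h,k,name): cv2.imwrite(name,cv2.resize(f[y0:y0+h,x0:x0+w,::-1],None,fx=k,fy=k,interpolation=cv2.INTER_CUBIC))
E
python3 - <<'E'
from h import *
from scipy.optimize import minimize
D={c:imaging.capture(c) for c in("scene","top")}
M={}
for c,d in D.items():
    y=yellow(d["frame"]).astype(np.uint8); n,l,st,ce=cv2.connectedComponentsWithStats(y)
    for i in range(1,n):
        if st[i,4]>30: print(c,st[i],ce[i],onz(d,ce[i],.015).round(3))
    box=(slice(170,260),slice(205,350)); m=np.zeros((420,560)); m[box]=cv2.morphologyEx(y,cv2.MORPH_CLOSE,np.ones((3,3)))[box]; M[c]=m
best=None
def cost(p):
    W=T(p[0],p[1],0,p[2]); return sum(np.abs(cv2.GaussianBlur(hullmask(d,[ap(W,WB),ap(W,WR)])-M[c],(0,0),1)).sum() for c,d in D.items())
for a in np.arange(0,6.28,np.pi/6):
    c0=np.array([.487,.31])-.045*np.array([np.cos(a),np.sin(a)])
    r=minimize(cost,[*c0,a],method="Nelder-Mead",options=dict(initial_simplex=[[*c0,a],[c0[0]+.02,c0[1],a],[c0[0],c0[1]+.02,a],[*c0,a+.3]],xatol=1e-4))
    if best is None or r.fun<best.fun: best=r
print("wedge",best.x.round(4),best.fun, sum(m.sum() for m in M.values()))
A=np.vstack([cv2.resize(np.ascontiguousarray(D["scene"]["frame"][195:280,222:304,::-1]),None,fx=7,fy=7,interpolation=cv2.INTER_CUBIC)])
cv2.imwrite("pics/s_stand.png",A[:595])
crop(D["top"]["frame"],270,150,80,105,5.7,"pics/t_stand.png")
E
```

```text
scene [   0   69   37  167 2010] [ 11.30547264 135.59353234] [[-0.456 -0.697  0.015]]
scene [316 175  28  36 423] [326.80614657 192.44444444] [[0.48  0.314 0.015]]
top [218 208  12  36 352] [223.19886364 226.08806818] [[0.49  0.312 0.015]]
wedge [0.4447 0.3098 6.3289] 100.29087175676986 777.0
```

View pics/s_stand.png

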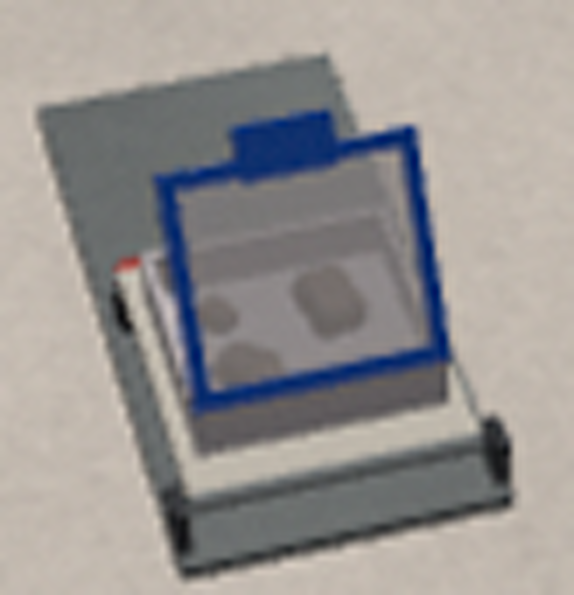

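View pics/t_stand.png

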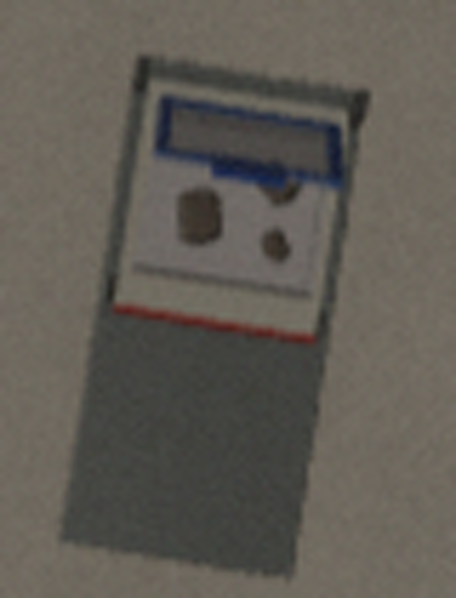

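The scene crop shows near plate corners at (38,107) and (328,55), rear corners at (183,578) and (512,500), and the tab front edge running (232,128) to (333,112). The top crop shows near corners at (62,542) and (292,578), the red edge from (113,308) to (315,340), and the tab around (250,172).

```bash
python3 - <<'E'
from h import *
from scipy.optimize import least_squares
D={c:imaging.capture(c) for c in("scene","top")}
s=lambda u,v:(u/7+222-.43,v/7+195-.43); t=lambda u,v:(u/5.7+270-.41,v/5.7+150-.41)
obs=[("scene",s(38,107),(-.15,.075,.01)),("scene",s(328,55),(-.15,-.075,.01)),("scene",s(183,575),(.17,.075,.005)),("scene",s(512,502),(.17,-.075,.005)),
("top",t(62,542),(-.15,.075,.01)),("top",t(292,578),(-.15,-.075,.01)),("top",t(113,308),(0,.065,.028)),("top",t(315,341),(0,-.065,.028))]
# orient y sign by fit of both
def tab(th,X,y,h): c,n=np.cos(th),np.sin(th); return (.13-X*c+h*n*-1*-1,y,.06+X*n+h*c)
best=None
for sy in(1,-1):
    f=lambda p:np.concatenate([proj(D[c],ap(T(p[0],p[1],0,p[2]),[q[0],sy*q[1],q[2]]))[0]-uv for c,uv,q in obs])
    r=least_squares(f,[.62,0,-.1]); print(sy,r.x.round(4),r.cost,r.fun.round(1))
    if best is None or r.cost<best[0]: best=(r.cost,r.x,sy)
p,sy=best[1:]; W=T(p[0],p[1],0,p[2])
ob2=[("scene",s(232,128),(.118,.022)),("scene",s(333,112),(.118,-.022)),("top",t(212,175),(.118,.022)),("top",t(287,187),(.118,-.022))]
g=lambda th:np.concatenate([proj(D[c],ap(W,tab(th[0],q[0],sy*q[1],.003)))[0]-uv for c,uv,q in ob2])
r=least_squares(g,[.8]); print("theta",r.x,r.fun.round(1)); th=r.x[0]
for a in (th,.6,.3,0): print(a,"tab",ap(W,tab(a,.112,0,.006)).round(4))
print("stand R x",W[:3,0].round(4)); np.save("stand.npy",p)
E
```

```text
1 [ 0.5582  0.011  -0.1121] 4141.910235928018 [ 39.2  -9.8 -43.4   6.8  50.  -13.7 -44.    9.1   0.4   1.4   1.1  -0.3
  -1.1   1.4  -0.9  -0.4]
-1 [ 0.5623  0.0073 -0.1595] 2976.4551615837354 [ -0.8  -0.7  -0.5  -1.2  -0.6  -0.2   0.4  -0.6  40.4   5.6 -40.7  -7.2
  35.4   5.1 -35.4  -6.3]
theta [1.00377578] [ -0.9  -0.6  -0.9  -1.1  12.7   1.8 -13.3  -2.4]
1.0037757794217579 tab [[ 0.6363 -0.0046  0.1577]]
0.6 tab [[0.6028 0.0008 0.1282]]
0.3 tab [[0.5868 0.0034 0.0988]]
0 tab [[0.5801 0.0044 0.066 ]]
stand R x [ 0.9873 -0.1588  0.    ]
```

```bash
python3 - <<'E'
from h import *
from scipy.optimize import least_squares
D={c:imaging.capture(c) for c in("scene","top")}
s=lambda u,v:(u/7+222-.43,v/7+195-.43); t=lambda u,v:(u/5.7+270-.41,v/5.7+150-.41)
obs=[("scene",s(38,107),(-.15,-.075,.01)),("scene",s(328,55),(-.15,.075,.01)),("scene",s(183,575),(.17,-.075,.005)),("scene",s(512,502),(.17,.075,.005)),
("top",t(62,542),(-.15,.075,.01)),("top",t(292,578),(-.15,-.075,.01)),("top",t(113,308),(0,.065,.028)),("top",t(315,341),(0,-.065,.028))]
def tab(th,X,y,h): c,n=np.cos(th),np.sin(th); return (.13-X*c+h*n,y,.06+X*n+h*c)
f=lambda p:np.concatenate([proj(D[c],ap(T(p[0],p[1],0,p[2]),q))[0]-uv for c,uv,q in obs])
r=least_squares(f,[.62,0,-.1]); print(r.x.round(4),r.fun.round(1)); p=r.x; W=T(p[0],p[1],0,p[2])
ob2=[("scene",s(232,128),(.118,-.022)),("scene",s(333,112),(.118,.022)),("top",t(212,175),(.118,.022)),("top",t(287,187),(.118,-.022))]
g=lambda th:np.concatenate([proj(D[c],ap(W,tab(th[0],q[0],q[1],.003)))[0]-uv for c,uv,q in ob2])
r=least_squares(g,[.8]); print("theta",r.x,r.fun.round(1)); th=r.x[0]
for a in (th,.6,.3,0): print(round(a,2),"tab",ap(W,tab(a,.112,0,.006))[0].round(4))
np.save("stand.npy",p)
S=bot.read_state(); R=S["tcp_rot"]; P=S["position"]
print("to above tab, tool axes",(ap(W,tab(th,.112,0,.006))[0]-P)@R)
E
```

```text
[ 0.562   0.0074 -0.1605] [-0.7 -0.8 -0.4 -1.3 -0.7 -0.3  0.4 -0.6 -0.4 -0.9 -0.  -0.6 -0.  -0.5
 -0.1 -0.5]
theta [1.00933439] [-0.8 -0.6 -0.9 -1.2 -0.2 -0.4 -0.4 -0.4]
1.01 tab [ 0.6365 -0.0046  0.158 ]
0.6 tab [0.6024 0.0009 0.1282]
0.3 tab [0.5865 0.0035 0.0988]
0 tab [0.5798 0.0046 0.066 ]
to above tab, tool axes [-0.61019647 -0.44387565  0.08155635]
```

```bash
cat >> h.py <<'E'
from scipy.spatial.transform import Rotation as Ro
def go(targets):
    """targets: stand-frame TCP (x,y,z,yaw_deg of tool y wrt stand y); prints rows in tool axes"""
    p=np.load("stand.npy"); W=T(p[0],p[1],0,p[2]); S=bot.read_state(); R=np.array(S["tcp_rot"]); P=np.array(S["position"])
    print("t",round(S["time_s"],2),"now stand",((P-W[:3,3])@W[:3,:3]).round(4),"F",np.round(S["force"],1))
    for x,y,z,a in targets:
        g=ap(W,(x,y,z))[0]; A=W[:3,:3]@Ro.from_euler("z",a,degrees=True).as_matrix()@np.diag([-1,1,-1.])
        print(((g-P)@R).round(4).tolist(),Ro.from_matrix(R.T@A).as_rotvec(degrees=True).round(2).tolist())
E
python3 -c "
from h import *
go([(.085,0,.215,0),(.085,0,.195,0)])"
```

```text
t 1.3 now stand [-0.4693  0.5221  0.2396] F [ 0.7 -0.6 -0.2]
[-0.6197, -0.4426, 0.0246] [-0.0, 0.0, -7.75]
[-0.6197, -0.4426, 0.0446] [-0.0, 0.0, -7.75]
```

Units first: shifts go in shares of 0.8 m and turns go in shares of 90 degrees. So -0.256 m / 0.8 = -0.32, -0.224 m / 0.8 = -0.28, -7.75 degrees / 90 = -0.0861.

Emit:
{"op": "play_rows", "data": {"motion": [[[-0.04,-0.0288,0.0013,0,0,-0.0111],[-0.08,-0.0575,0.0025,0,0,-0.0222],[-0.12,-0.0863,0.0038,0,0,-0.0333],[-0.16,-0.115,0.005,0,0,-0.0444],[-0.2,-0.1438,0.0063,0,0,-0.0556],[-0.24,-0.1725,0.0075,0,0,-0.0667],[-0.28,-0.2013,0.0088,0,0,-0.0778],[-0.32,-0.23,0.01,0,0,-0.0861]]], "fingers": 0}}

```text
time_s: 1.97
position: [0.3743, 0.3457, 0.2318]
tcp_rot: [[-0.987, 0.159, 0.001], [0.159, 0.987, 0.0], [-0.001, 0.0, -1.0]]
force: [-0.1, -0.4, -0.1]
opening: 0.482
grasp_force: 0.0
```

```bash
python3 -c "
from h import *
go([(.085,0,.215,0)])"
```

```text
t 1.97 now stand [-0.2393  0.3039  0.2318] F [-0.1 -0.4 -0.1]
[-0.324, -0.3043, 0.0168] [0.03, 0.03, 0.06]
```

Scaled: -0.236 m / 0.8 = -0.295, -0.06 m / 0.8 = -0.075.

Emit:
{"op": "play_rows", "data": {"motion": [[[-0.0375,-0.035,0,0,0,0],[-0.075,-0.07,0,0,0,0],[-0.1125,-0.105,0,0,0,0],[-0.15,-0.14,0,0,0,0],[-0.1875,-0.175,0,0,0,0],[-0.225,-0.21,0,0,0,0],[-0.26,-0.245,0,0,0,0],[-0.295,-0.2775,0,0,0,0]]]}}

```text
time_s: 2.63
position: [0.5719, 0.0882, 0.2317]
tcp_rot: [[-0.987, 0.161, 0.0], [0.161, 0.987, -0.0], [-0.0, -0.0, -1.0]]
force: [0.6, 0.0, -1.1]
opening: 0.009
grasp_force: 0.0
```

Scaled: -0.088 m / 0.8 = -0.11, -0.082 m / 0.8 = -0.1025.

Emit:
{"op": "play_rows", "data": {"motion": [[[-0.0375,-0.035,0,0,0,0],[-0.075,-0.07,0,0,0,0],[-0.11,-0.1025,0.01,0,0,0],[-0.11,-0.1025,0.0213,0,0,0],[-0.11,-0.1025,0.0213,0,0,0]]]}}

```text
time_s: 3.05
position: [0.6446, -0.0068, 0.2124]
tcp_rot: [[-0.987, 0.163, -0.003], [0.163, 0.987, 0.001], [0.003, 0.0, -1.0]]
force: [-1.2, 1.2, -0.0]
opening: 0.002
grasp_force: 0.0
```

```bash
python3 - <<'E'
from h import *
go([(.085,0,.195,0)]+[(.13-.112*np.cos(a)+.006*np.sin(a)+.005+.0045*a,0,.06+.112*np.sin(a)+.006*np.cos(a)+.017,0) for a in (1,.85,.7,.55,.4,.25,.1,0)])
for c in("scene","top"):
    d=imaging.capture(c)
    if c=="scene": crop(d["frame"],210,150,110,120,5,"pics/s1.png")
E
```

```text
t 3.05 now stand [ 0.0838 -0.0008  0.2124] F [-1.2  1.2 -0. ]
[-0.0013, 0.0008, 0.0174] [0.01, -0.18, -0.21]
[-0.0004, 0.0008, 0.0379] [0.01, -0.18, -0.21]
[0.0142, 0.0008, 0.0473] [0.01, -0.18, -0.21]
[0.0272, 0.0007, 0.0587] [0.01, -0.18, -0.21]
[0.0384, 0.0007, 0.0718] [0.01, -0.18, -0.21]
[0.0475, 0.0006, 0.0864] [0.01, -0.18, -0.21]
[0.0544, 0.0006, 0.102] [0.01, -0.18, -0.21]
[0.0588, 0.0006, 0.1184] [0.01, -0.18, -0.21]
[0.0604, 0.0006, 0.1296] [0.01, -0.18, -0.21]
```

View pics/s1.png

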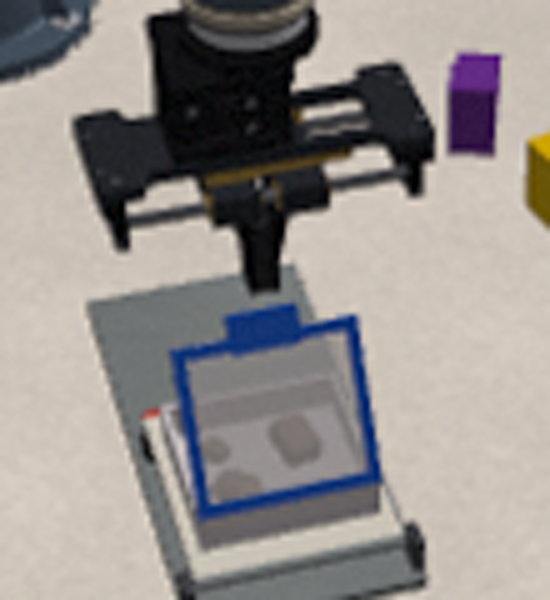

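The closed fingers, tip at about (263,290) in the crop, hang just above the tab at (262,325) and are centred on it. I'll sweep along the arc next.

Emit:
{"op": "play_rows", "data": {"motion": [[[-0.0013,0.0013,0.0225,0,0,0],[0,0.0013,0.045,0,0,0],[0.0088,0.0013,0.0538,0,0,0],[0.0175,0.0013,0.06,0,0,0],[0.0263,0.0013,0.0675,0,0,0],[0.0338,0.0013,0.075,0,0,0],[0.0413,0.0013,0.0825,0,0,0],[0.0475,0.0013,0.0913,0,0,0]]]}}

```text
time_s: 3.82
position: [0.6067, 0.0027, 0.1418]
tcp_rot: [[-0.987, 0.16, 0.001], [0.16, 0.987, -0.0], [-0.001, 0.0, -1.0]]
force: [-0.9, -0.5, -0.5]
opening: 0.007
grasp_force: 0.2
```

Scaled: 0.053 m / 0.8 = 0.0663, 0.007 m / 0.8 = 0.0088.

Emit:
{"op": "play_rows", "data": {"motion": [[[0.0063,0,0.0088,0,0,0],[0.0113,0,0.0175,0,0,0],[0.0163,0,0.0275,0,0,0],[0.02,0,0.0375,0,0,0],[0.0225,0,0.0463,0,0,0],[0.025,0,0.055,0,0,0],[0.0263,0,0.0625,0,0,0],[0.0275,0,0.0663,0,0,0]]]}}

```text
time_s: 4.48
position: [0.5851, 0.0059, 0.0874]
tcp_rot: [[-0.987, 0.16, -0.001], [0.16, 0.987, 0.0], [0.001, -0.0, -1.0]]
force: [-0.2, -0.5, 0.1]
opening: 0.004
grasp_force: 0.1
```

```bash
python3 - <<'E'
from h import *
go([(.023,0,.083,0)])
d=imaging.capture("scene"); crop(d["frame"],210,150,110,120,5,"pics/s2.png")
E
```

```text
t 4.48 now stand [0.0231 0.0022 0.0874] F [-0.2 -0.5  0.1]
[0.0001, -0.0022, 0.0044] [-0.0, -0.07, -0.0]
```

View pics/s2.png

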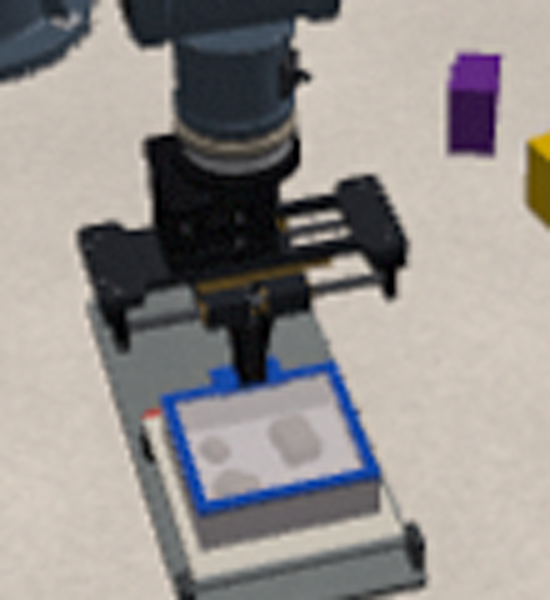

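The cover is nearly shut: the fingertips are on the tab at (250,378), about 5 mm high. I'll press the rest of the way.

Scaled: 0.007 m / 0.8 = 0.0088, 0.006 m / 0.8 = 0.0075.

Emit:
{"op": "play_rows", "data": {"motion": [[[0,-0.0025,0.0038,0,0,0],[0,-0.0025,0.0063,0,0,0],[0,-0.0025,0.0075,0,0,0],[0,-0.0025,0.0088,0,0,0],[0,-0.0025,0.0088,0,0,0],[0,-0.0025,0.0088,0,0,0]]]}}

```text
time_s: 5.03
position: [0.5855, 0.0037, 0.0832]
tcp_rot: [[-0.987, 0.16, 0.001], [0.16, 0.987, -0.001], [-0.001, -0.0, -1.0]]
force: [-3.1, -0.3, 9.2]
opening: 0.002
grasp_force: 4.3
```

```bash
python3 - <<'E'
from h import *
p=np.load("stand.npy"); W=T(p[0],p[1],0,p[2]); q=(np.array([.4447,.3098,0])-W[:3,3])@W[:3,:3]; print(q)
go([(q[0],q[1],.13,np.degrees(.0457-p[2]))])
E
```

```text
[-0.16412283  0.27972184  0.        ]
t 5.03 now stand [0.0237 0.0001 0.0832] F [-3.1 -0.3  9.2]
[0.1878, 0.2797, -0.0471] [-0.03, 0.05, -11.8]
```

Scaled: 0.18 m / 0.8 = 0.225, 0.03 m / 0.8 = 0.0375, -12 degrees / 90 = -0.1333.

Emit:
{"op": "play_rows", "data": {"motion": [[[0,0,-0.025,0,0,0],[0,0,-0.0563,0,0,0],[0.0225,0.0375,-0.0688,0,0,-0.0222],[0.045,0.075,-0.075,0,0,-0.0444],[0.0675,0.1125,-0.075,0,0,-0.0667],[0.09,0.15,-0.075,0,0,-0.0889],[0.1125,0.1875,-0.075,0,0,-0.1111],[0.135,0.225,-0.075,0,0,-0.1333]]], "fingers": 0.087}}

```text
time_s: 5.7
position: [0.507, 0.2002, 0.142]
tcp_rot: [[-0.999, -0.05, 0.001], [-0.05, 0.999, 0.0], [-0.001, 0.0, -1.0]]
force: [0.8, -0.3, -0.3]
opening: 0.527
grasp_force: 0.0
```

```bash
python3 - <<'E'
from h import *
p=np.load("stand.npy"); W=T(p[0],p[1],0,p[2]); q=(np.array([.4447,.3098,0])-W[:3,3])@W[:3,:3]
go([(q[0],q[1],.13,np.degrees(.0457-p[2]))])
d=imaging.capture("scene"); crop(d["frame"],225,195,80,85,7,"pics/s3.png")
E
```

```text
t 5.7 now stand [-0.0852  0.1815  0.142 ] F [ 0.8 -0.3 -0.3]
[0.0567, 0.1126, 0.0119] [0.01, 0.06, 0.25]
```

Scaled: 0.112 m / 0.8 = 0.14, 0.094 m / 0.8 = 0.1175.

Emit:
{"op": "play_rows", "data": {"motion": [[[0.0225,0.0425,0,0,0,0],[0.045,0.085,0,0,0,0],[0.06,0.1175,0,0,0,0],[0.07,0.14,0,0,0,0],[0.07,0.14,0,0,0,0],[0.07,0.14,0,0,0,0]]]}}

```text
time_s: 6.25
position: [0.4458, 0.3087, 0.1418]
tcp_rot: [[-0.999, -0.052, 0.001], [-0.052, 0.999, -0.0], [-0.001, -0.0, -1.0]]
force: [-0.7, 0.1, 0.0]
opening: 0.977
grasp_force: 0.0
```

```bash
python3 - <<'E'
from h import *
from scipy.optimize import minimize
p=np.load("stand.npy"); W=T(p[0],p[1],0,p[2]); 
D={c:imaging.capture(c) for c in("wrist","scene")}
d=D["wrist"]; cover=np.hstack([cv2.resize(D["scene"]["frame"][200:280,225:305],(420,420),interpolation=cv2.INTER_CUBIC)[:,:350],cv2.resize(d["frame"],(450,420))])
cv2.imwrite("pics/c3.png",cover[:,:,::-1])
m=cv2.morphologyEx(yellow(d["frame"]).astype(np.uint8),cv2.MORPH_CLOSE,np.ones((7,7))); print(m.sum())
def cost(q): 
    A=T(q[0],q[1],0,q[2]); return np.abs(cv2.GaussianBlur(hullmask(d,[ap(A,WB),ap(A,WR)],1)-m,(0,0),3)).sum()
print(cost([.4447,.3098,.0457]))
r=minimize(cost,[.4447,.3098,.0457],method="Nelder-Mead",options=dict(initial_simplex=[[.4447,.3098,.05],[.455,.3098,.05],[.4447,.32,.05],[.4447,.31,.15]],xatol=1e-4)); print(r.x.round(4),r.fun)
q=ap(np.linalg.inv(W),[r.x[0],r.x[1],0])[0]
go([(q[0],q[1],.045,np.degrees(r.x[2]-p[2]))])
E
```

```text
9932
6338.724832527515
[0.4472 0.3097 0.0777] 6161.569523364488
t 6.35 now stand [-0.1618  0.2777  0.1417] F [-0.3 -0.6 -1. ]
[-0.0005, 0.0023, 0.0967] [-0.01, 0.04, -1.67]
```

View pics/c3.png

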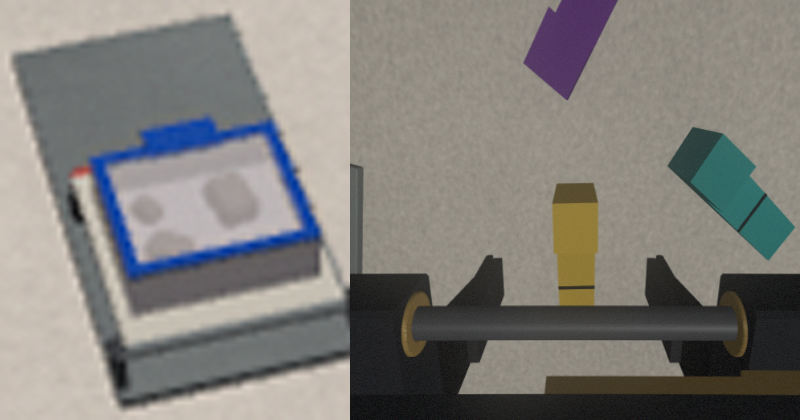

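The left half shows the cover lying flat. The wrist view shows the wedge block at (575,215), centred and parallel between the open fingers. I'll descend and grip.

Scaled: 0.097 m / 0.8 = 0.1213, 0.09 m / 0.8 = 0.1125.

Emit:
{"op": "play_rows", "data": {"motion": [[[0,0.0013,0.0313,0,0,0],[0,0.0013,0.0625,0,0,0],[0,0.0013,0.0938,0,0,0],[0,0.0013,0.1125,0,0,0],[0,0.0013,0.1213,0,0,0],[0,0.0013,0.1213,0,0,0]]]}}

```text
time_s: 6.85
position: [0.4459, 0.3075, 0.043]
tcp_rot: [[-0.999, -0.047, -0.003], [-0.047, 0.999, -0.001], [0.003, -0.001, -1.0]]
force: [-0.1, -1.1, 0.2]
opening: 1.001
grasp_force: 0.0
```

Emit:
{"op": "play_rows", "data": {"motion": [[[0,0,0,0,0,0],[0,0,0,0,0,0],[0,0,0,0,0,0],[0,0,0,0,0,0],[0,0,0,0,0,0],[0,0,0,0,0,0],[0,0,0,0,0,0],[0,0,0,0,0,0]]], "fingers": 0.02}}

```text
time_s: 7.52
position: [0.4459, 0.3091, 0.0447]
tcp_rot: [[-0.999, -0.049, 0.0], [-0.049, 0.999, 0.0], [-0.0, 0.0, -1.0]]
force: [0.0, -0.3, 0.7]
opening: 0.479
grasp_force: 0.0
```

Emit:
{"op": "play_rows", "data": {"motion": [[[0,0,0,0,0,0],[0,0,0,0,0,0],[0,0,0,0,0,0],[0,0,0,0,0,0]]]}}

```text
time_s: 7.85
position: [0.4459, 0.3091, 0.0446]
tcp_rot: [[-0.999, -0.049, 0.0], [-0.049, 0.999, 0.0], [-0.0, 0.0, -1.0]]
force: [-0.2, 0.6, 1.0]
opening: 0.409
grasp_force: 29.8
```

Scaled: -0.05 m / 0.8 = -0.0625, -0.04 m / 0.8 = -0.05.

Emit:
{"op": "play_rows", "data": {"motion": [[[0,0,-0.0125,0,0,0],[0,0,-0.0313,0,0,0],[0,0,-0.05,0,0,0],[0,0,-0.0625,0,0,0],[0,0,-0.0625,0,0,0]]]}}

```text
time_s: 8.27
position: [0.4472, 0.3095, 0.0967]
tcp_rot: [[-0.999, -0.049, 0.004], [-0.049, 0.999, 0.002], [-0.004, 0.001, -1.0]]
force: [1.2, -0.4, -3.1]
opening: 0.412
grasp_force: 29.8
```

```bash
python3 - <<'E'
from h import *
from scipy.optimize import minimize
p=np.load("stand.npy"); S=bot.read_state(); P=np.array(S["position"]); R=np.array(S["tcp_rot"])
G=np.eye(4); G[:3,:3]=R@np.diag([-1,1,-1.]); G[:3,3]=P
d=imaging.capture("wrist"); m=cv2.morphologyEx(yellow(d["frame"]).astype(np.uint8),cv2.MORPH_CLOSE,np.ones((5,5)))
cv2.imwrite("pics/w4.png",d["frame"][:,:,::-1])
for c in("scene","top"):
    d=imaging.capture(c); y=yellow(d["frame"]).astype(np.uint8); y[:,:210]=0; print(c,y.sum())
go([(-.22,0,.10,0)])
E
```

```text
scene 436
top 68
t 8.42 now stand [-0.1631  0.2789  0.0943] F [-0.6 -1.1 -1.6]
[0.1136, -0.261, -0.0055] [-0.02, -0.04, 12.0]
```

View pics/w4.png

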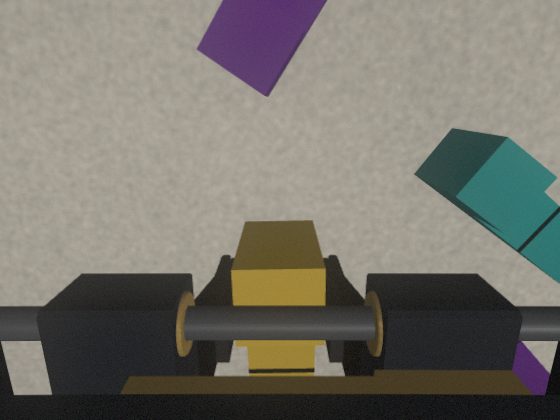

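Scaled: -0.277 m / 0.8 = -0.3463, -0.03 m / 0.8 = -0.0375, 12 degrees / 90 = 0.1333.

Emit:
{"op": "play_rows", "data": {"motion": [[[0.0063,-0.0375,0,0,0,0.0111],[0.0125,-0.0825,0,0,0,0.0333],[0.0188,-0.1275,0,0,0,0.0556],[0.025,-0.1725,0,0,0,0.0778],[0.0313,-0.2175,0,0,0,0.1],[0.0375,-0.2625,0,0,0,0.1222],[0.045,-0.3075,0,0,0,0.1333],[0.05,-0.3463,0,0,0,0.1333]]]}}

```text
time_s: 9.08
position: [0.4183, 0.0286, 0.0939]
tcp_rot: [[-0.987, 0.161, -0.002], [0.161, 0.987, 0.0], [0.002, -0.0, -1.0]]
force: [0.3, -0.2, -1.9]
opening: 0.413
grasp_force: 29.8
```

Scaled: 0.025 m / 0.8 = 0.0313, 0.02 m / 0.8 = 0.025.

Emit:
{"op": "play_rows", "data": {"motion": [[[0,0,0.0125,0,0,0],[0,0,0.025,0,0,0],[0,0,0.0313,0,0,0],[0,0,0.0313,0,0,0]]]}}

```text
time_s: 9.42
position: [0.4185, 0.0304, 0.0683]
tcp_rot: [[-0.987, 0.16, -0.003], [0.16, 0.987, 0.001], [0.004, 0.0, -1.0]]
force: [-0.1, 0.6, -1.1]
opening: 0.413
grasp_force: 29.8
```

```bash
python3 - <<'E'
from h import *
from scipy.optimize import minimize
go([(-.145,0,.055,0)])
p=np.load("stand.npy"); W=T(p[0],p[1],0,p[2]); S=bot.read_state(); z=S["position"][2]-.0446
D={c:imaging.capture(c) for c in("scene","top")}
for c,d in D.items():
    y=yellow(d["frame"]); y[:,:210]=0; v,u=np.nonzero(y)
    if len(u): print(c,len(u),u.min(),u.max(),v.min(),v.max())
d=D["scene"]
for w in (0,1):
    q=S["position"]; w0=ap(np.linalg.inv(W),q)[0]
    tip=[w0[0]+.117,w0[1],z]; blk=[w0[0]-.017,w0[1],z+.06]
print("pred scene tip px",proj(D["scene"],ap(W,tip)),"top tip px",proj(D["top"],ap(W,tip)))
A=cv2.resize(D["scene"]["frame"][190:260,215:295],(640,560),interpolation=cv2.INTER_CUBIC)
cv2.imwrite("pics/s5.png",A[:,:,::-1])
E
```

```text
t 9.42 now stand [-0.1453 -0.0003  0.0683] F [-0.1  0.6 -1.1]
[-0.0003, 0.0003, 0.0133] [0.01, -0.2, -0.03]
scene 455 232 260 168 224
top 129 299 310 214 228
pred scene tip px [[255.31436669 224.34533157]] top tip px [[305.9242066  213.81514292]]
```

View pics/s5.png

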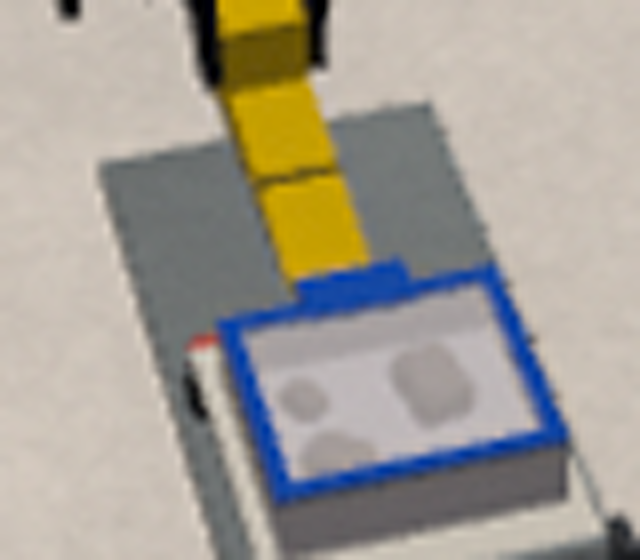

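The wedge, with its line at (297,175) and tip at about (330,280) in the crop, is straight and centred before the stage edge. The cover is shut. I'll lower it onto the plate.

Scaled: 0.013 m / 0.8 = 0.0163, 0.012 m / 0.8 = 0.015.

Emit:
{"op": "play_rows", "data": {"motion": [[[0,0,0.0063,0,0,0],[0,0,0.0113,0,0,0],[0,0,0.0138,0,0,0],[0,0,0.015,0,0,0],[0,0,0.0163,0,0,0],[0,0,0.0163,0,0,0],[0,0,0.0163,0,0,0]]]}}

```text
time_s: 10.1
position: [0.4195, 0.0305, 0.0566]
tcp_rot: [[-0.987, 0.16, 0.0], [0.16, 0.987, -0.0], [-0.0, 0.0, -1.0]]
force: [0.6, 0.1, -1.6]
opening: 0.41
grasp_force: 29.8
```

Scaled: 0.0025 m / 0.8 = 0.0031, 0.002 m / 0.8 = 0.0025.

Emit:
{"op": "play_rows", "data": {"motion": [[[0,0,0.0013,0,0,0],[0,0,0.0025,0,0,0],[0,0,0.0025,0,0,0],[0,0,0.0031,0,0,0],[0,0,0.0031,0,0,0],[0,0,0.0031,0,0,0]]]}}

```text
time_s: 10.6
position: [0.4197, 0.0304, 0.0546]
tcp_rot: [[-0.987, 0.16, 0.001], [0.16, 0.987, -0.0], [-0.001, -0.0, -1.0]]
force: [-0.8, -0.3, 4.2]
opening: 0.411
grasp_force: 29.8
```

Scaled: -0.054 m / 0.8 = -0.0675, -0.05 m / 0.8 = -0.0625.

Emit:
{"op": "play_rows", "data": {"motion": [[[-0.01,0,0,0,0,0],[-0.0225,0,0,0,0,0],[-0.035,0,0,0,0,0],[-0.045,0,0,0,0,0],[-0.055,0,0,0,0,0],[-0.0625,0,0,0,0,0],[-0.0675,0,0,0,0,0],[-0.0675,0,0,0,0,0]]]}}

```text
time_s: 11.27
position: [0.4688, 0.0227, 0.0545]
tcp_rot: [[-0.987, 0.16, -0.009], [0.16, 0.987, 0.002], [0.009, 0.0, -1.0]]
force: [-4.6, -0.3, 9.8]
opening: 0.408
grasp_force: 30.0
```

```bash
python3 - <<'E'
from h import *
go([(-.065,0,.0546,0)])
E
```

```text
t 11.27 now stand [-0.0944  0.0001  0.0545] F [-4.6 -0.3  9.8]
[-0.0294, -0.0001, -0.0004] [0.02, -0.51, 0.02]
```

Scaled: -0.026 m / 0.8 = -0.0325, -0.009 m / 0.8 = -0.0113.

Emit:
{"op": "play_rows", "data": {"motion": [[[-0.005,0,-0.0006,0,0,0],[-0.0113,0,-0.0006,0,0,0],[-0.0175,0,-0.0006,0,0,0],[-0.0225,0,-0.0006,0,0,0],[-0.0275,0,-0.0006,0,0,0],[-0.0325,0,-0.0006,0,0,0],[-0.0325,0,-0.0006,0,0,0],[-0.0325,0,-0.0006,0,0,0]]]}}

```text
time_s: 11.93
position: [0.4888, 0.0196, 0.0543]
tcp_rot: [[-0.987, 0.159, -0.021], [0.159, 0.987, 0.004], [0.022, 0.0, -1.0]]
force: [-15.4, 2.4, 14.9]
opening: 0.412
grasp_force: 30.0
```

```bash
python3 - <<'E'
from h import *
go([(-.065,0,.0546,0)])
D={c:imaging.capture(c) for c in("scene","top")}
A=np.hstack([cv2.resize(D["scene"]["frame"][190:260,225:275],(400,560),interpolation=cv2.INTER_CUBIC),cv2.resize(D["top"]["frame"][165:235,280:330],(400,560),interpolation=cv2.INTER_CUBIC)])
cv2.imwrite("pics/s6.png",A[:,:,::-1])
E
```

```text
t 11.93 now stand [-0.0742  0.0003  0.0543] F [-15.4   2.4  14.9]
[-0.0092, -0.0003, -0.0005] [0.02, -1.24, 0.04]
```

View pics/s6.png

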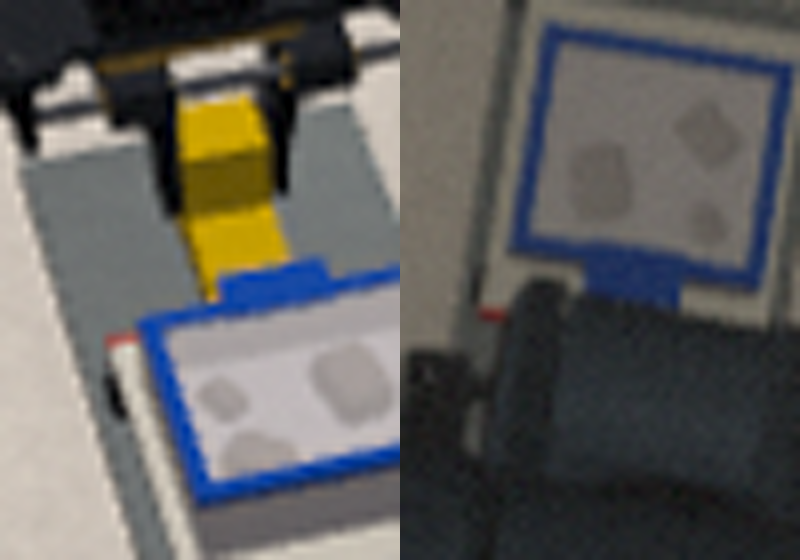

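The wedge sits straight under the red edge, with its ramp visible down to about (240,290) beside the tab, and the cover is still shut. The 15 N push force shows contact, so I'll ease the downward press and advance a little.

Scaled: -0.009 m / 0.8 = -0.0113, -0.006 m / 0.8 = -0.0075.

Emit:
{"op": "play_rows", "data": {"motion": [[[0,0,-0.0013,0,0,0],[-0.0038,0,-0.0013,0,0,0],[-0.0075,0,-0.0013,0,0,0],[-0.0113,0,-0.0013,0,0,0],[-0.0113,0,-0.0013,0,0,0],[-0.0113,0,-0.0013,0,0,0]]]}}

```text
time_s: 12.53
position: [0.5084, 0.0159, 0.0553]
tcp_rot: [[-0.987, 0.16, 0.001], [0.16, 0.987, -0.0], [-0.001, -0.0, -1.0]]
force: [-2.6, -0.6, -5.1]
opening: 0.41
grasp_force: 30.0
```

```bash
cat > tilt.py <<'E'
from h import *
from scipy.optimize import minimize_scalar
go([(-.065,0,.0546,0)])
d=imaging.capture("scene"); p=np.load("stand.npy"); W=T(p[0],p[1],0,p[2])
ref=cv2.resize(cv2.imread("pics/s3.png"),(80,85),interpolation=cv2.INTER_AREA)[:,:,::-1].astype(np.float32)
now=d["frame"][195:280,225:305].astype(np.float32)
# patch on cover/tray surface (z=.063): warp ref by stage tilt
Q=np.array([[.03,-.05,.063],[.03,.05,.063],[.12,.05,.063],[.12,-.05,.063]])
def tl(a):
    c,s=np.cos(a),np.sin(a); X=Q[:,0]-.15; Z=Q[:,2]-.027; return np.c_[.15+X*c+Z*s,Q[:,1],.027-X*s+Z*c]
off=np.array([225,195]); src=(proj(d,ap(W,tl(0)))-off).astype(np.float32)
m=np.zeros((85,80),np.uint8); cv2.fillConvexPoly(m,cv2.convexHull(src).astype(np.int32),1); m=cv2.dilate(m,np.ones((5,5)))>0
def cost(a):
    H=cv2.getPerspectiveTransform(src,(proj(d,ap(W,tl(a)))-off).astype(np.float32)); w=cv2.warpPerspective(ref,H,(80,85),flags=cv2.INTER_CUBIC)
    return np.abs(w-now)[m].mean()
g=np.arange(-.02,.1,.004); c=[cost(a) for a in g]; print(np.round(c,2)); print("tilt",g[np.argmin(c)],minimize_scalar(cost,bounds=(g[np.argmin(c)]-.006,g[np.argmin(c)]+.006),method="bounded").x)
E
python3 tilt.py
```

```text
t 12.53 now stand [-0.0543 -0.0002  0.0553] F [-2.6 -0.6 -5.1]
[0.0107, 0.0002, 0.0006] [-0.0, 0.06, -0.01]
[13.25 12.71 12.15 11.6  10.83 10.25  9.72  9.03  8.57  8.03  7.51  7.08
  6.6   6.17  5.73  5.32  4.94  4.63  4.44  4.37  4.48  4.7   4.95  5.25
  5.56  5.87  6.18  6.48  6.82  7.16]
tilt 0.055999999999999994 0.054998983502195946
```

Scaled: 0.01 m / 0.8 = 0.0125, 0.0008 m / 0.8 = 0.001.

Emit:
{"op": "play_rows", "data": {"motion": [[[0.0038,0,0,0,0,0],[0.0075,0,0,0,0,0],[0.0113,0,0.0004,0,0,0],[0.0125,0,0.0008,0,0,0],[0.0125,0,0.001,0,0,0],[0.0125,0,0.001,0,0,0],[0.0125,0,0.001,0,0,0]]]}}

```text
time_s: 13.17
position: [0.4976, 0.0177, 0.0548]
tcp_rot: [[-0.987, 0.16, 0.0], [0.16, 0.987, -0.0], [-0.0, -0.0, -1.0]]
force: [0.6, -0.9, -5.5]
opening: 0.414
grasp_force: 30.0
```

```bash
python3 tilt.py
```

```text
t 13.17 now stand [-0.0653 -0.0001  0.0548] F [ 0.6 -0.9 -5.5]
[-0.0003, 0.0001, 0.0002] [-0.0, 0.01, -0.0]
[10.14  9.55  8.95  8.39  7.64  7.07  6.57  6.    5.62  5.21  4.86  4.62
  4.43  4.34  4.33  4.4   4.55  4.81  5.12  5.49  5.87  6.28  6.66  7.06
  7.47  7.89  8.29  8.68  9.1   9.51]
tilt 0.036000000000000004 0.03422273241039786
```

Scaled: 0.0005 m / 0.8 = 0.0006.

Emit:
{"op": "play_rows", "data": {"motion": [[[0,0,0.0006,0,0,0],[0,0,0.0006,0,0,0],[0,0,0.0006,0,0,0],[0,0,0.0006,0,0,0],[0,0,0.0006,0,0,0],[0,0,0.0006,0,0,0]]]}}

```text
time_s: 13.72
position: [0.4977, 0.0177, 0.0546]
tcp_rot: [[-0.987, 0.16, 0.0], [0.16, 0.987, -0.0], [-0.0, -0.0, -1.0]]
force: [-0.7, -0.2, 3.7]
opening: 0.414
grasp_force: 30.0
```

```bash
python3 tilt.py; python3 - <<'E'
from h import *
D={c:imaging.capture(c) for c in("scene",)}
cv2.imwrite("pics/s7.png",cv2.resize(D["scene"]["frame"][170:280,200:310,::-1],(590,590),interpolation=cv2.INTER_CUBIC))
for n in ("jar","remote","bowl"): print(n,[np.round(r["at"],3).tolist() for r in finder.recognise("scene",n)][:1])
E
```

```text
t 13.72 now stand [-0.0652 -0.0001  0.0546] F [-0.7 -0.2  3.7]
[-0.0002, 0.0001, -0.0] [-0.0, 0.02, 0.01]
[9.89 9.29 8.69 8.13 7.4  6.83 6.33 5.78 5.42 5.03 4.7  4.48 4.32 4.26
 4.29 4.38 4.57 4.85 5.18 5.57 5.96 6.38 6.77 7.18 7.59 8.01 8.42 8.81
 9.23 9.64]
tilt 0.032 0.03234253970664233
jar [[0.478, -0.296, 0.057]]
remote [[0.69, -0.314, 0.018]]
bowl [[0.647, 0.358, 0.028]]
```

View pics/s7.png

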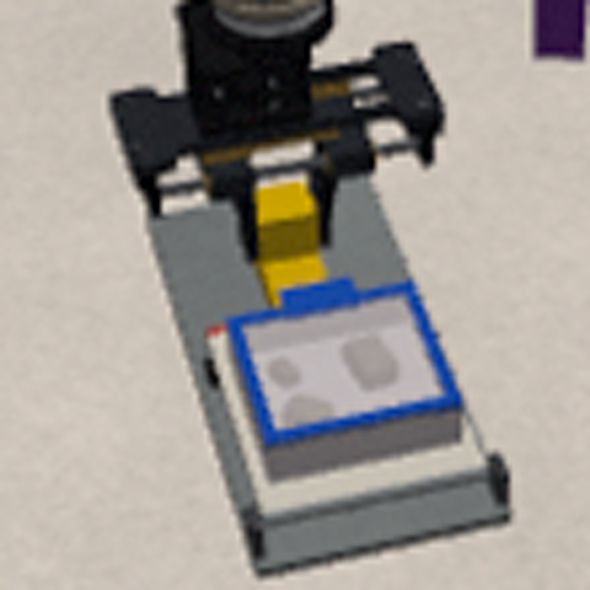

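The wedge, with its block at (288,220), is gripped and straight under the slightly raised edge, whose red corner shows at (217,330). The cover is shut, the stage tilt reads about 0.03 rad, and the jar, remote and bowl have not moved. I'll hand it in.

```bash
python3 -c "
from rig import bot
print(bot.hand_in())"
```

```text
the job is handed in; nothing more can be done
None
```

The job is handed in at about 14 s (result not shown): cover shut, wedge gripped flat and straight under the red edge, stage up about 4–5 mm by my estimate (tilt about 0.03 rad), and the jar, remote and bowl left where they stood.

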